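# Clamp a dowel tub, snap its lid on and let it go again

## Robot

A 6-joint arm with a two-finger parallel gripper is mounted at the origin on the work surface. World frame = base frame: x ahead of the robot, y to its left, z up, the work surface at z = 0. Lengths are in m, angles in rad, forces in N, time in s.
With the tool pointing down it reaches from about 0.35 to 1 m from the base axis. Payload 7.1 kg.
Tool frame: the origin (TCP) lies at the very end of the fingers, on their centre line; the grasp point (between the pads) lies 19 mm behind it; y points along the fingers, x is the direction in which the jaws open and shut, and the axes are right-handed (so a half turn about y gives the same grasp; the last joint's range is limited). The gripper opens to 85 mm and grips with 20 to 120 N. Pads are 22 mm wide; open, the fingers measure 114 mm over their backs; the gripper's body (76 mm by 85 mm) begins 54 mm behind the grasp point. The pads swing forward as they close: fully open they stand 13 mm farther back than shut.
Start: joints at [1.139, 0.423, 1.63, -0, 1.089, -0.019], TCP at [0.251, 0.572, 0.231] pointing down, gripper open.
Joint ranges: [-3, 3], [-0.9, 2.11], [0.09, 2.58], [-1.31, 4.45], [0.11, 2.69], [-2.54, 2.54]. Speed limits (rad/s): [2.39, 2.39, 3.01, 3.14, 3.14, 3.14].

## Interface

Orientations are given as a unit quaternion [w, x, y, z].
In Python, from workcell import bot, planner, eyes, status gives the robot as it stands. Calls block until the motion is done:
- bot.goto(position, orientation): joint-space move of the TCP to a pose.
- bot.move_linear(position, orientation=None, rate=0.15, stop_force=None): straight line of the TCP; orientation=None keeps the orientation; rate is the mean speed in m/s. With stop_force (N) it stops when the force on the tool has changed by that much, and returns True; else False.
- bot.movej(angles): joint-space move.
- bot.open_gripper() and bot.grasp(): open the fingers fully, or close them until they stop; the grip force is fixed at half the most.
- bot.sleep(seconds).
- planner.solve_ik(position, orientation): joint angles nearest the present ones, or None.
- eyes.get_image(name): name is "scene" or "top"; returns a dict with "frame" (420x560x3 uint8, blue, green, red), "K" (3x3 intrinsics, pixels), "k1" (the pictures are not rectified: a ray, as slopes to the right and down, at radius r is drawn at 1 + k1 r^2 times it, then the intrinsics apply), "T" (4x4, takes a point from camera to world coordinates). Camera axes: x right, y up, looking along -z (the intrinsics and any distortion apply to the point x, -y, -z); pixel columns grow to the right and rows downward; lengths in m; the calibration is good to about 2 mm. A picture is of the moment at which its call begins. There is no depth.
A pose or a line that the arm cannot do raises bot.IKError and nothing moves.
- bot.finish_job(): hands the job in, once; it reports no verdict.
Trained networks look in a picture, given as the dict that the camera call returned (one of the last four; its "shot" number tells which), for a name from the list of things; names that differ only in an ending like _2 or _b are one class to them, and where a whole thing is asked for, a point or a joint stands for the part that bears it (a point fixed in the world has none). Each returns a list of dicts, best first, with "conf" (0 to 1); they miss things now and then, are a little off and sometimes report something else, mostly with a low value. They report only what shows in the picture. A call takes as long as a camera call. They do not tell look-alikes from the thing itself.
- eyes.cut_out(picture, target): "mask" (420x560 bool, what is visible of it) and "extent" ([left, top, right, bottom] in pixels, round what is visible of it).
- eyes.place_of(picture, target): "point" ([column, row] in pixels: a listed point, or the origin of a listed thing).
Readings, each from a call of its own:
- status.current_time(): time.
- status.current_qpos(): joint angles.
- status.current_dq(): joint speeds.
- status.current_effort(): joint torques, N m.
- status.current_ee_pos(): TCP position.
- status.current_orientation(): TCP orientation.
- status.current_wrist_force(): force on the tool from outside, world axes, zero at the start.
- status.current_torque(): the same for the moment, N m.
- status.current_width(): opening from 0.0 (shut) to 1.0 (fully open).
Only numpy, scipy, OpenCV 4.12 (cv2) and the standard library are available. Lean on these libraries where they do the work, as an engineer would, in place of code of your own. Each camera call takes 0.05 s, during which the arm holds its last target.

## Task

Wind the orange ratchet knob clockwise, click by click and with a fresh grip when the wrist runs out of turn, until the pad holds the white tub firmly against the stop without crushing it, and let go so that the pawl holds it. Then put the loose blue lid on the tub and press it until it snaps fully home. Last, throw the red pawl lever back so that it stays out of the teeth, wind the knob back until the pad is a good centimetre clear, and leave the capped tub in the clamp and everything else where it is.

Things in the scene. Friction and masses are not known exactly. Their poses are not given: they have to be found in the camera images.
- clamp: Grey ratchet clamp fixed to the bench, plate 120 x 345 x 12 mm. Origin: underside of the plate below the tub's place. Its y axis is the clamping direction: at +y the stop (grey block, place varies), then the tub, the pad, at y = -118 mm the upright knob axis (x = 0), at -212 mm the pawl's pivot. Near the tub nothing of the clamp rises over 46 mm above the bench.
- knob_grip (a point): On the knob's axis at grip height, 68 mm above the bench. The grip is an orange square block 36 x 36 mm, 47 to 83 mm above the bench, pinched across its flats from above at any quarter turn; the flats face along this point's x and y, which turn with the knob. Below: hub (radius 18 mm) and toothed wheel (radius 58 mm, teeth up to 30 mm above the bench).
- knob (a joint): Knob turn, rad, 0 to 4, clockwise from above is +. 1 rad moves the pad's carriage 10 mm to the tub. 12 teeth: just past each multiple of 0.524 rad the pawl drops (click) and bars turning back below it. Starts at 0 to 0.35; holding the tub takes 2.09 or 2.62, as the stop's place varies. Let go between clicks under load it runs back to the last click. Friction 0.05 N m, plus the pad's spring.
- pad: Black rubber pad 85 x 26 mm that pushes the tub to the stop. Origin: centre of its face to the tub; clamp's axes. Sprung on its carriage, 2.5 N/mm: pressing on nothing its origin is at y = -20 mm + 10 mm per rad of knob in the clamp's frame; with the tub against the stop it lags behind that, and the lag is the spring's compression. From 2 mm (5 N) it holds firmly; 13 mm (32 N) crushes the tub.
- pawl (a joint): Swing of the red pawl, rad: 0 = down between the teeth (it rises to about 0.2 and drops as each tooth passes), 1.35 = thrown fully back, away from the knob. Only its weight holds it: past about 0.5 it falls back by itself and stays there; below that it falls into the teeth.
- pawl_tab (a point): Top of the pawl's red thumb tab, 24 mm wide (clamp's x), 8 mm thick, 84 mm above the bench; the pivot is 50 mm below it. With the pawl down the tab stands upright, 94 mm from the knob's axis in the clamp's -y direction; push it over that way, from its knob side. It moves easily (under 3 N).
- tub: White square tub, 66 x 66 mm, 56 mm tall, full of short dowels, about 0.25 kg, loose on the clamp's plate (12 mm above the bench) between pad and stop, nearly square to the clamp. Origin: centre of its underside. A blue spring catch 24 mm wide stands out 4.5 mm from its +x and -x sides just below the rim.
- tub_rim (a point): Centre of the tub's mouth, level with its rim, 56 mm above its underside; axes of the tub.
- lid_grip (a point): Loose blue lid, right way up on the bench: 84 x 84 x 20 mm, bar handle on top 46 mm long (this point's x), 12 thick, 24 tall. The point is the handle's middle, 34 mm above the lid's lower edge. Fits over the tub's rim with 2 mm play each side, any quarter turn. Laid on, it rests on the catches, point about 30 mm above the rim; 10 to 20 N down snaps it on; fully home the point is 18 mm above.
- jar_green: Green paint jar, 40 mm across, 62 mm tall, with a black cap. Bystander, loose; origin at the centre of its underside.
- jar_amber: Amber glass jar, 42 mm across, 70 mm tall, white cap. Bystander, loose; origin at the centre of its underside.
- jar_red: Red paint jar, 42 mm across, 70 mm tall, black cap. Bystander, loose; origin at the centre of its underside.
- dowels: Bundle of five wooden dowels 200 mm long along its x, 36 mm wide, 25 mm high. Bystander, loose; origin at the centre of its underside.
- spare_tub: Spare tub with a red lid, 84 x 84 mm, 84 mm tall. Bystander, loose; origin at the centre of its underside.
- brush: Brush, 200 mm long, lying along its x. Bystander, loose; origin at the centre of its underside.
- sander: Cork sanding block, 90 x 50 x 28 mm. Bystander, loose; origin at the centre of its underside.
Things that resemble listed ones, but are neither listed nor needed, are in the scene too. Of the things that look like the part that bears lid_grip, the largest one is meant.

How it is judged:
By the outcome, as a careful person would: the job done as asked, in the order asked, and still so for the second after the job is handed in, with the robot touching nothing.
It also fails if it takes over 72 s, if anything falls off the work surface, if the arm or the gripper's body presses on something with over 40 N, if the wrist force passes 120 N, or if a joint passes its speed limit or range.

## Working session

There is one attempt and no reset: what is moved stays moved. The work goes in short steps, each a Python script; the robot and the scene stay as the last script left them, time stands still between calls to the robot, and variables do not carry over. Pictures are saved under pics/ and viewed, and the job is handed in when it is done.

```bash
ls; mkdir -p pics; python3 - <<'E'
from workcell import bot, planner, eyes, status
import cv2, numpy as np
for n in ["scene","top"]:
    p=eyes.get_image(n); cv2.imwrite(f"pics/{n}0.png",p["frame"])
    print(n,p["K"],p["k1"],p["T"],p["shot"])
    for t in ["clamp","knob_grip","pad","pawl_tab","tub","tub_rim","lid_grip"]:
        try:
            for d in eyes.place_of(p,t)[:4]: print(t,np.round(d["point"],1),round(d["conf"],2))
        except Exception as e: print(t,e)
print(status.current_time(),status.current_orientation(),status.current_width())
E
```

```text
pics
scene [[413.81473977   0.         281.65741923]
 [  0.         413.81473977 204.44797537]
 [  0.           0.           1.        ]] 0.026635833374706246 [[-0.15525046 -0.5434869   0.82493593  1.38764519]
 [ 0.98784895 -0.07932861  0.13364668  0.11453317]
 [-0.0071942   0.83566079  0.54919876  0.62406549]
 [ 0.          0.          0.          1.        ]] 1
clamp [321.2 230.2] 0.63
pad [314.2 222.3] 0.6
pawl_tab [236.6 187.1] 0.55
tub [328.5 228. ] 0.64
tub [420.9 215.8] 0.58
tub_rim [327.2 213.4] 0.87
lid_grip [174.1 179.6] 0.79
lid_grip [166.4 243.7] 0.71
lid_grip [161.6 203.5] 0.69
top [[431.09021183   0.         283.80211545]
 [  0.         431.09021183 208.01375912]
 [  0.           0.           1.        ]] -0.07821833475451882 [[ 0.00210632  0.98466233 -0.1744582   0.36256019]
 [-0.99998595  0.00292274  0.00442297  0.02170773]
 [ 0.00486502  0.17444643  0.98465465  1.17094718]
 [ 0.          0.          0.          1.        ]] 2
clamp [264.  215.6] 0.6
knob_grip [306.6 218.3] 0.87
pad [270.7 213.5] 0.55
pawl_tab [340.8 226.9] 0.48
tub [255.  207.9] 0.97
tub_rim [254.6 208. ] 0.78
lid_grip [383.3 161.4] 0.95
lid_grip [419.5 266.2] 0.85
lid_grip [416.4 217.5] 0.79
lid_grip [201.6 283.6] 0.73
0.8 [-0.59184917  0.59185272  0.38693027 -0.3869236 ] 1.002528369023263
```

View pics/scene0.png

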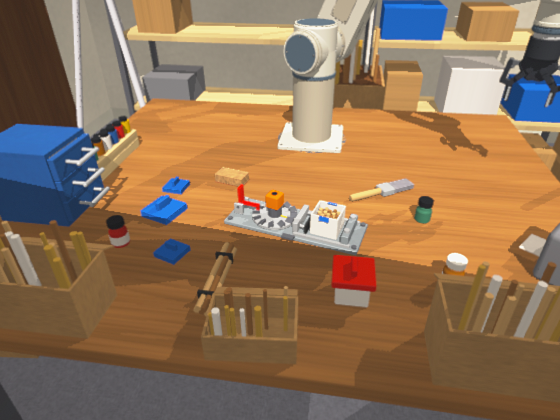

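View pics/top0.png

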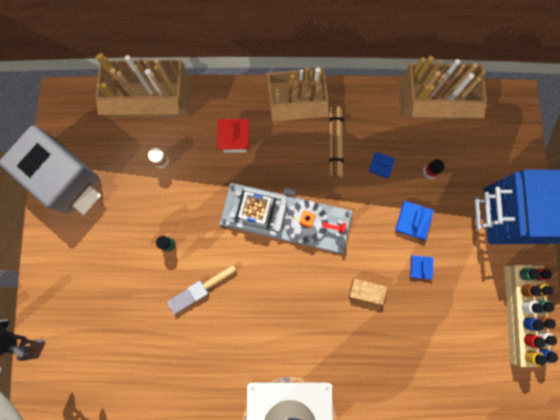

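Lid candidates in the top picture: (382,165) small, (415,221) largest, (421,268) small; the red lid of the spare tub at (233,133) is not it. Tub: the open white one in the clamp at (255,208). I'll measure these and crop in close.

```bash
cat > h.py <<'E'
from workcell import bot, planner, eyes, status
import cv2, numpy as np
from scipy.spatial.transform import Rotation as R
from scipy.optimize import least_squares
def ray(p,px):
    K=p["K"];q=np.array([(px[0]-K[0,2])/K[0,0],(px[1]-K[1,2])/K[1,1]])
    u=q.copy()
    for _ in range(20): u=q/(1+p["k1"]*(u@u))
    d=p["T"][:3,:3]@np.array([u[0],-u[1],-1.]); return p["T"][:3,3],d
def atz(p,px,z):
    o,d=ray(p,px); return o+d*(z-o[2])/d[2]
def proj(p,P):
    P=np.atleast_2d(P);c=(P-p["T"][:3,3])@p["T"][:3,:3]
    u=np.c_[c[:,0]/-c[:,2],-c[:,1]/-c[:,2]];u=u*(1+p["k1"]*(u**2).sum(1))[:,None]
    return u*[p["K"][0,0],p["K"][1,1]]+[p["K"][0,2],p["K"][1,2]]
def tri(rays):
    A=np.zeros((3,3));b=np.zeros(3)
    for o,d in rays:
        d=d/np.linalg.norm(d);M=np.eye(3)-np.outer(d,d);A+=M;b+=M@o
    return np.linalg.solve(A,b)
def quat(yaw):
    # tool y down, tool x (jaw) horizontal at yaw
    x=np.array([np.cos(yaw),np.sin(yaw),0]);y=np.array([0,0,-1.]);z=np.cross(x,y)
    q=R.from_matrix(np.c_[x,y,z]).as_quat(); return np.array([q[3],q[0],q[1],q[2]])
def crop(p,c,r,name,s=6):
    x,y=map(int,c);f=p["frame"][max(0,y-r):y+r,max(0,x-r):x+r]
    cv2.imwrite("pics/"+name,cv2.resize(f,None,fx=s,fy=s,interpolation=cv2.INTER_CUBIC))
E
python3 - <<'E'
from h import *
t=eyes.get_image("top");
crop(t,(415,221),45,"lidcrop.png");
f=t["frame"][175:260,210:360];cv2.imwrite("pics/clampcrop.png",cv2.resize(f,None,fx=5,fy=5,interpolation=cv2.INTER_CUBIC))
for n,z in [("clamp",0),("knob_grip",.068),("pad",.035),("pawl_tab",.084),("tub_rim",.068),("lid_grip",.034),("pawl",.05),("knob",.068)]:
    try:
        for d in eyes.place_of(t,n)[:4]: print(n,np.round(d["point"],1),round(d["conf"],2),np.round(atz(t,d["point"],z),4))
    except Exception as e: print(n,e)
def ang(m):
    c,_=cv2.findContours(m.astype(np.uint8),0,2);c=max(c,key=cv2.contourArea);return c[:,0,:].astype(float)
for n,z in [("clamp",.012),("knob_grip",.083),("tub",.068),("lid_grip",.02)]:
    for d in eyes.cut_out(t,n)[:4]:
        pts=np.array([atz(t,q,z)[:2] for q in ang(d["mask"])],np.float32)
        r=cv2.minAreaRect(pts); print(n,round(d["conf"],2),np.round(d["extent"],0),"c",np.round(r[0],4),"sz",np.round(r[1],4),r[2])
s=eyes.get_image("scene")
f=s["frame"][170:255,215:380];cv2.imwrite("pics/clampcrop_s.png",cv2.resize(f,None,fx=4.5,fy=4.5,interpolation=cv2.INTER_CUBIC))
E
```

```text
clamp [262.8 213.9] 0.73 [0.5534 0.0742 0.    ]
knob_grip [308.  218.3] 0.59 [ 0.5311 -0.046   0.068 ]
pad [266.7 210.6] 0.58 [0.5567 0.0623 0.035 ]
pad [418.5 219.5] 0.29 [ 0.5335 -0.3456  0.035 ]
pawl_tab [341.3 227.2] 0.69 [ 0.506  -0.1297  0.084 ]
tub_rim [252.3 206.8] 0.59 [0.5609 0.0987 0.068 ]
lid_grip [384.9 161.4] 0.87 [ 0.695 -0.261  0.034]
lid_grip [419.3 222.3] 0.84 [ 0.5261 -0.3477  0.034 ]
lid_grip [263.8 211. ] 0.7 [0.5557 0.0701 0.034 ]
lid_grip [419.6 266.3] 0.66 [ 0.4086 -0.3428  0.034 ]
pawl it knows: brush, clamp, dowels, jar_amber, jar_green, jar_red, knob_grip, lid_grip, pad, pawl_tab, sander, spare_tub, tub, tub_rim
knob it knows: brush, clamp, dowels, jar_amber, jar_green, jar_red, knob_grip, lid_grip, pad, pawl_tab, sander, spare_tub, tub, tub_rim
clamp 0.95 [217. 184. 351. 252.] c [0.5495 0.0107] sz [0.3442 0.1364] 76.42131805419922
clamp 0.67 [239. 196. 268. 226.] c [0.566  0.0968] sz [0.0761 0.0792] 74.72183990478516
clamp 0.18 [269. 199. 279. 232.] c [0.5507 0.0478] sz [0.0191 0.0896] 76.58738708496094
knob_grip 0.59 [284. 199. 327. 239.] c [ 0.521  -0.0387] sz [0.1057 0.1099] 0.11620326340198517
tub 0.84 [238. 196. 270. 226.] c [0.5564 0.0918] sz [0.0722 0.0759] 76.05718994140625
lid_grip 0.8 [368. 153. 392. 181.] c [ 0.6888 -0.2559] sz [0.0606 0.0626] 71.20814514160156
lid_grip 0.78 [408. 254. 438. 280.] c [ 0.4083 -0.3524] sz [0.0627 0.0606] 87.05257415771484
lid_grip 0.68 [397. 201. 434. 241.] c [ 0.5352 -0.3393] sz [0.089  0.0903] 71.35208129882812
lid_grip 0.19 [220. 186. 350. 254.] c [0.5478 0.0106] sz [0.3435 0.1393] 77.02703094482422
```

View pics/lidcrop.png

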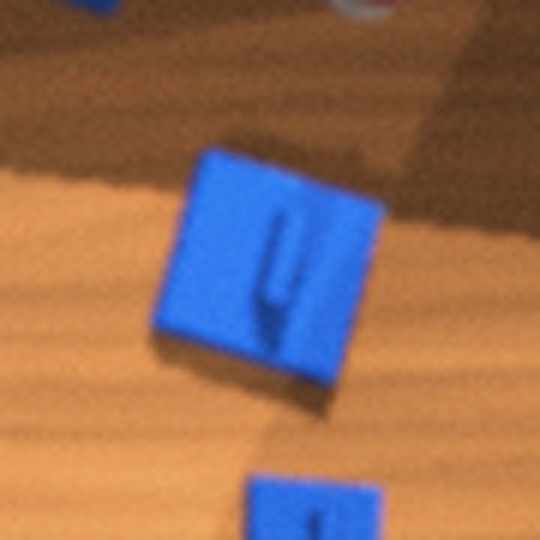

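View pics/clampcrop.png

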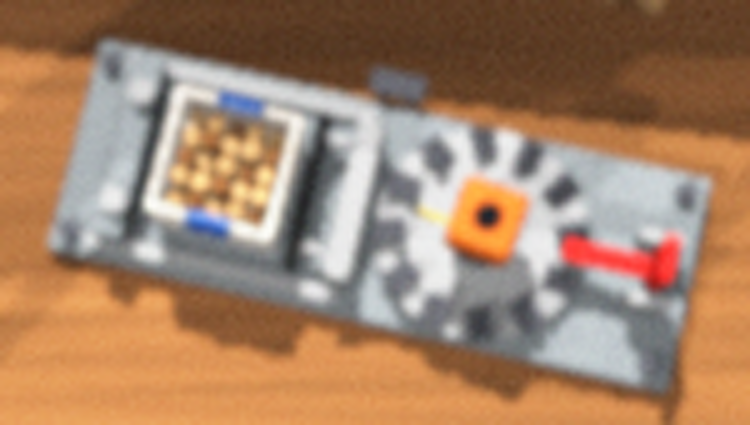

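View pics/clampcrop_s.png

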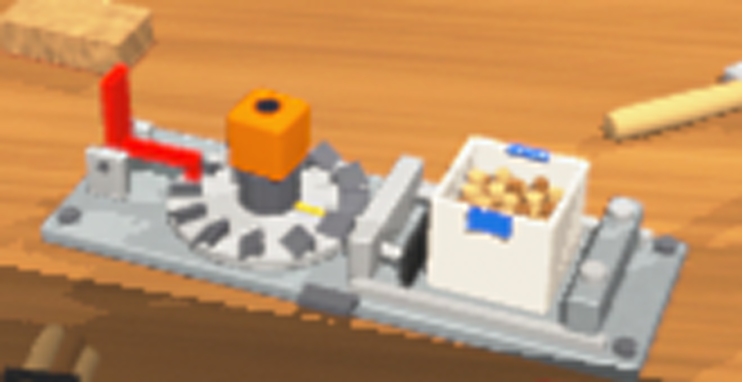

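```bash
python3 - <<'E'
from h import *
t=eyes.get_image("top"); s=eyes.get_image("scene")
T=lambda q:(210+q[0]/5-.4,175+q[1]/5-.4)
S=lambda q:(215+q[0]/4.5-.4,170+q[1]/4.5-.4)
pl=np.array([atz(t,T(q),.012) for q in [(102,40),(712,178),(672,388),(50,248)]])
print(np.round(pl,4)); c=pl.mean(0)
d=(pl[0]+pl[3]-pl[1]-pl[2])/2;print("c",c,"len",np.linalg.norm(d),"yaw y",np.degrees(np.arctan2(d[1],d[0])))
d2=(pl[0]+pl[1]-pl[2]-pl[3])/2;print(np.linalg.norm(d2),"yaw x",np.degrees(np.arctan2(d2[1],d2[0])))
k=np.array([atz(t,T(q),.083) for q in [(470,176),(529,192),(510,263),(446,245)]]);print("knob",k.mean(0))
for i in range(4):
    e=k[(i+1)%4]-k[i];print(np.linalg.norm(e),np.degrees(np.arctan2(e[1],e[0])))
print("dot",atz(t,T((487,215)),.083), "scene dot",atz(s,S((266,105)),.083), "dot tri",tri([ray(t,T((487,215))),ray(s,S((266,105)))]))
kn=[(232,120),(267,90),(310,108),(305,135)]
ps=np.array([atz(s,S(q),.012) for q in [(40,235),(688,245)]]);print("scene corners",ps)
r=np.array([atz(t,T(q),.068) for q in [(170,82),(306,118),(275,246),(142,208)]]);print("rim",r.mean(0))
for i in range(4):
    e=r[(i+1)%4]-r[i];print(np.linalg.norm(e),np.degrees(np.arctan2(e[1],e[0])))
rs=np.array([atz(s,S(q),.068) for q in [(475,135),(590,158),(555,228),(430,200)]]);print("rim scene",rs.mean(0))
h=np.array([atz(t,np.array([370,176])+np.array(q)/6-.4,.044) for q in [(283,212),(275,300)]]);print("lid handle",h,h.mean(0))
l=np.array([atz(t,np.array([370,176])+np.array(q)/6-.4,.020) for q in [(208,148),(386,207),(333,385),(153,328)]]);print("lid",l.mean(0))
for i in range(4):
    e=l[(i+1)%4]-l[i];print(np.linalg.norm(e),np.degrees(np.arctan2(e[1],e[0])))
crop(s,(165,209),30,"lid_s.png",10)
for d in eyes.place_of(s,"lid_grip")[:4]: print(d,atz(s,d["point"],.034))
print(status.current_time(), tri([ray(t,T((668,258))),ray(s,S((117,68)))]))
E
```

```text
[[ 0.6387  0.1652  0.012 ]
 [ 0.5624 -0.1701  0.012 ]
 [ 0.4477 -0.1457  0.012 ]
 [ 0.5227  0.1907  0.012 ]]
c [0.54288561 0.01006073 0.012     ] len 0.34427356045939267 yaw y 77.29633916944375
0.11800837211708409 yaw x -12.205179044126725
knob [ 0.52861629 -0.04337782  0.083     ]
0.03127820620016316 -105.24634221642523
0.03801281619059578 164.65056911514444
0.03382181269216439 74.27553850737159
0.03782074530693866 -19.204704124705447
dot [ 0.53062761 -0.04248724  0.083     ] scene dot [ 0.52627926 -0.04478182  0.083     ] dot tri [ 0.53035424 -0.04317362  0.08556373]
scene corners [[ 0.5687788  -0.16785682  0.012     ]
 [ 0.52547356  0.1920549   0.012     ]]
rim [0.55982416 0.09360464 0.068     ]
0.07384370969360689 -104.92260710724193
0.06919897862788381 167.0453991278374
0.07186363811049344 74.13345885638388
0.06811436383392071 -11.247355960008083
rim scene [0.55764551 0.09368262 0.068     ]
lid handle [[ 0.55535106 -0.33918895  0.044     ]
 [ 0.51576521 -0.33356381  0.044     ]] [ 0.53555813 -0.33637638  0.044     ]
lid [ 0.53438986 -0.33974841  0.02      ]
0.08568464812582612 -108.4592246805881
0.08652684750331678 160.38378728480643
0.08520178886050558 72.3367321150421
0.08770179261558653 -19.27983886557307
{'point': [174.6, 180.4], 'conf': 0.89} [ 0.422036   -0.35070878  0.034     ]
{'point': [162.8, 202.1], 'conf': 0.75} [ 0.53528084 -0.33933576  0.034     ]
{'point': [169.5, 243.0], 'conf': 0.56} [ 0.69608689 -0.25694383  0.034     ]
{'point': [326.5, 228.2], 'conf': 0.26} [0.58772804 0.09273264 0.034     ]
1.55 [ 0.50788319 -0.13366005  0.08846311]
```

View pics/lid_s.png

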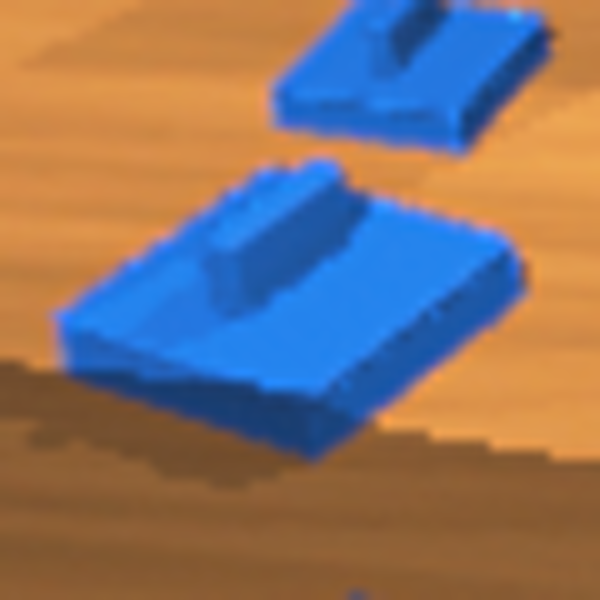

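Largest lid confirmed: it is at (415,221) in the top picture, about 85 mm on a side, where the other two are about 60 mm. Now I'll plan the knob grip.

```bash
cat >> h.py <<'E'
YC=np.radians(-12.6)   # clamp x yaw
cx=np.array([np.cos(YC),np.sin(YC),0]);cy=np.array([-np.sin(YC),np.cos(YC),0])
KN=np.array([.5290,-.0435,0])
E
python3 - <<'E'
from h import *
q0=np.array(status.current_qpos());Q=status.current_orientation()
m=R.from_quat([Q[1],Q[2],Q[3],Q[0]]).as_matrix();print("jaw yaw",np.degrees(np.arctan2(m[1,0],m[0,0])),m[:,1])
for k in range(-2,3):
    for dy in (0,):
        yaw=np.radians(-16+90*k)
        q=planner.solve_ik(KN+[0,0,.15],quat(yaw)); print(k,np.round(q,3) if q is not None else None)
for yaw in np.radians([71.5,-108.5]):
    print("lid",planner.solve_ik([.535,-.339,.15],quat(yaw)),planner.solve_ik([.56,.095,.15],quat(yaw+.1)))
print(status.current_time(),status.current_wrist_force(),status.current_torque())
E
```

```text
jaw yaw 66.34691326224905 [-2.89217122e-05 -1.84633487e-05 -9.99999999e-01]
-2 None
-1 [-0.104  0.401  1.896 -0.     0.845  1.746]
0 [-0.104  0.401  1.896 -0.     0.845  0.175]
1 [-0.104  0.401  1.896 -0.     0.845 -1.396]
2 None
lid [-5.83581467e-01  5.31784170e-01  1.66451441e+00 -4.44089210e-16
  9.45294070e-01 -1.83149188e+00] [ 0.14709082  0.44785597  1.81459691  0.          0.87913977 -1.20081959]
lid [-5.83581467e-01  5.31784170e-01  1.66451441e+00 -4.44089210e-16
  9.45294070e-01  1.31010077e+00] [ 1.47090821e-01  4.47855968e-01  1.81459691e+00 -4.44089210e-16
  8.79139772e-01  1.94077306e+00]
1.55 [-0.10564548  0.04515067  1.02404373] [-0.01548562 -0.03574941 -0.06800812]
```

```bash
python3 - <<'E'
from h import *
Q=quat(np.radians(74))
bot.goto(KN+[0,0,.16],Q)
bot.move_linear(KN+[0,0,.051],Q,rate=.15,stop_force=8)
p=eyes.get_image("scene")
f=p["frame"][130:265,190:390];cv2.imwrite("pics/pre.png",cv2.resize(f,None,fx=4,fy=4,interpolation=cv2.INTER_CUBIC))
print(status.current_time(),status.current_ee_pos(),status.current_wrist_force(),np.round(status.current_qpos(),3))
E
```

```text
4.8917 [ 0.52979568 -0.04350915  0.05187019] [-1.0951234   0.30618086  0.1721928 ] [-0.104  0.567  1.932  0.     0.641 -1.396]
```

View pics/pre.png

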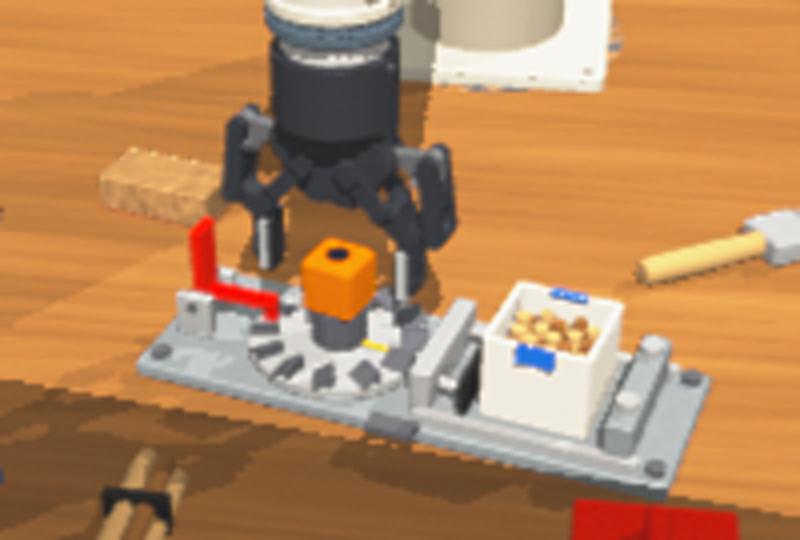

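The open fingers straddle the orange block: tips at about (268,268) and (412,290), block centre at (338,278), well centred. Grasping now.

```bash
python3 - <<'E'
from h import *
bot.grasp()
print(status.current_time(),status.current_ee_pos(),status.current_wrist_force(),status.current_torque(),status.current_width(),np.round(status.current_qpos(),3))
t=eyes.get_image("top")
f=t["frame"][175:260,210:360];cv2.imwrite("pics/g.png",cv2.resize(f,None,fx=5,fy=5,interpolation=cv2.INTER_CUBIC))
E
```

```text
5.4083 [ 0.52925694 -0.0436133   0.05174047] [-1.99866508  0.29317954  6.91538701] [-0.069869    0.24159612  0.07373809] 0.42140768098890835 [-0.105  0.567  1.933 -0.     0.642 -1.396]
```

View pics/g.png

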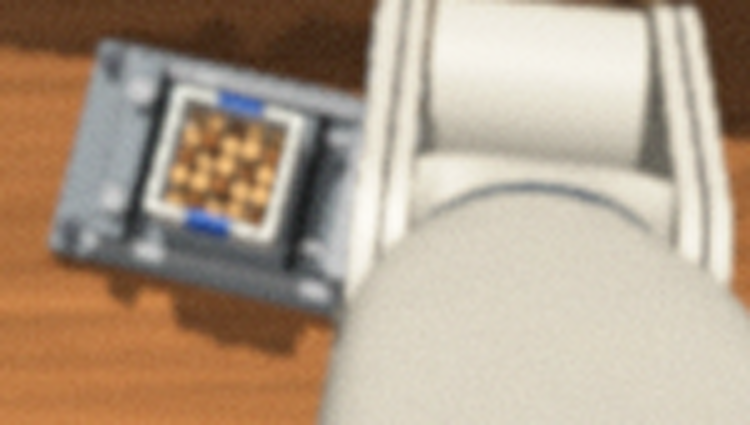

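```bash
python3 - <<'E'
from h import *
q=np.array(status.current_qpos());b=-1.396;k0=.06
import json
L=[]
for k in np.arange(.2,1.81,.1):
    q[5]=b+k-k0; bot.movej(list(q))
    tq=status.current_torque();f=status.current_wrist_force();L.append((k,status.current_qpos()[5]-b+k0,tq[2],f[0],f[1],f[2]))
    print(np.round(L[-1],3))
print(status.current_time(),status.current_ee_pos(),status.current_width())
E
```

```text
[ 0.2    0.197 -0.038  0.036 -0.038  0.746]
[ 0.3    0.295 -0.006  0.235  0.446  0.324]
[ 0.4    0.395 -0.059 -0.62   1.074  0.901]
[ 0.5    0.494 -0.083  0.005  1.297  0.71 ]
[ 0.6    0.594 -0.04   0.229  0.903  1.808]
[ 0.7    0.694 -0.099 -1.162  1.763  1.987]
[ 0.8    0.794 -0.029 -0.945  1.5    1.787]
[ 0.9    0.894 -0.067 -0.383  2.414  1.274]
[ 1.000e+00  9.940e-01 -2.000e-03 -1.296e+00  1.605e+00  2.325e+00]
[ 1.1    1.094 -0.071 -0.464  1.464  3.264]
[ 1.2    1.194 -0.078 -0.546  2.286  2.817]
[ 1.3    1.294 -0.058 -0.521  2.538  2.817]
[ 1.4    1.394 -0.029  0.086  3.438  3.345]
[ 1.5    1.495 -0.306  0.003  2.177  2.307]
[ 1.6    1.594 -0.038 -0.662  3.97   2.511]
[ 1.7    1.694 -0.057 -0.38   3.261  2.253]
[ 1.8    1.794 -0.049  0.561  3.978  3.077]
9.7167 [ 0.52939524 -0.043598    0.05180797] 0.42037048248431363
```

```bash
python3 - <<'E'
from h import *
q=np.array(status.current_qpos());b=-1.396;k0=.06
for k in [1.85,1.9,1.95,2.0,2.05,2.1,2.15]:
    q[5]=b+k-k0; bot.movej(list(q))
    tz=[]
    for i in range(4):
        tz.append(status.current_torque()[2]); bot.sleep(.02)
    print(k,np.round(tz,3),round(np.mean(tz),3),np.round(status.current_qpos()[5]-b+k0,3),np.round(status.current_wrist_force(),1))
print(status.current_time())
p=eyes.get_image("scene")
f=p["frame"][180:255,260:380];cv2.imwrite("pics/k215.png",cv2.resize(f,None,fx=6,fy=6,interpolation=cv2.INTER_CUBIC))
E
```

```text
1.85 [-0.035 -0.013  0.016  0.032] -0.0 1.847 [0.1 4.5 3.2]
1.9 [-0.088 -0.028 -0.037  0.041] -0.028 1.898 [0.  3.5 2.8]
1.95 [-0.006 -0.027 -0.036 -0.009] -0.019 1.948 [1.  2.4 3.1]
2.0 [-0.054 -0.037 -0.015 -0.02 ] -0.031 1.998 [-0.5  3.3  2.4]
2.05 [-0.037 -0.014 -0.03   0.057] -0.006 2.048 [-0.2  3.   2.4]
2.1 [-0.032 -0.015 -0.016 -0.019] -0.021 2.098 [0.5 2.9 2.6]
2.15 [-0.021 -0.048 -0.04   0.012] -0.024 2.148 [1.5 3.3 2.1]
11.9333
```

View pics/k215.png

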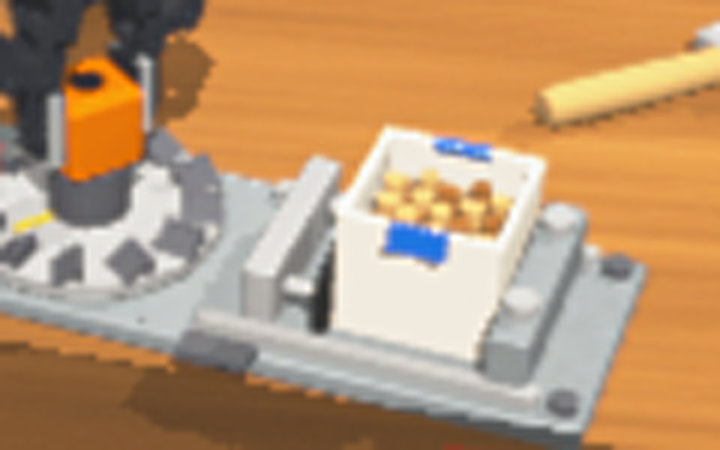

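```bash
python3 - <<'E'
from h import *
q=np.array(status.current_qpos());b=-1.396;k0=.06
t0=None
def shot():
    global t0
    p=eyes.get_image("scene");f=p["frame"][180:255,260:380]
    g=cv2.resize(f[15:62,40:115],None,fx=4,fy=4,interpolation=cv2.INTER_CUBIC)
    if t0 is None: t0=f
    # tub patch shift (rim + catch area) vs first
    tpl=cv2.resize(t0[20:45,55:92],None,fx=4,fy=4,interpolation=cv2.INTER_CUBIC)
    r=cv2.matchTemplate(cv2.resize(f,None,fx=4,fy=4,interpolation=cv2.INTER_CUBIC),tpl,cv2.TM_CCOEFF_NORMED)
    c=cv2.minMaxLoc(r); 
    # carriage patch
    tp2=cv2.resize(t0[24:54,40:54],None,fx=4,fy=4,interpolation=cv2.INTER_CUBIC)
    c2=cv2.minMaxLoc(cv2.matchTemplate(cv2.resize(f,None,fx=4,fy=4,interpolation=cv2.INTER_CUBIC),tp2,cv2.TM_CCOEFF_NORMED))
    return (np.array(c[3])-[220,80])/4,(np.array(c2[3])-[160,96])/4,f
print(shot()[:2])
for k in [2.25,2.35,2.45,2.5]:
    q[5]=b+k-k0; bot.movej(list(q))
    tz=[]
    for i in range(4):
        tz.append(status.current_torque()[2]); bot.sleep(.02)
    a,c,f=shot()
    print(k,round(np.mean(tz),3),np.round(status.current_qpos()[5]-b+k0,3),np.round(status.current_wrist_force(),1),a,c)
print(status.current_time())
cv2.imwrite("pics/k250.png",cv2.resize(f,None,fx=6,fy=6,interpolation=cv2.INTER_CUBIC))
E
```

```text
(array([0., 0.]), array([0., 0.]))
2.25 0.005 2.247 [0.4 3.2 2.4] [0. 0.] [0.25 0.  ]
2.35 0.044 2.347 [0.7 2.4 1.8] [0. 0.] [0.5 0. ]
2.45 0.088 2.447 [0.7 2.9 0.9] [0. 0.] [0.5  0.25]
2.5 0.065 2.498 [0.1 2.2 0.9] [0. 0.] [0.75 0.25]
13.5
```

View pics/k250.png

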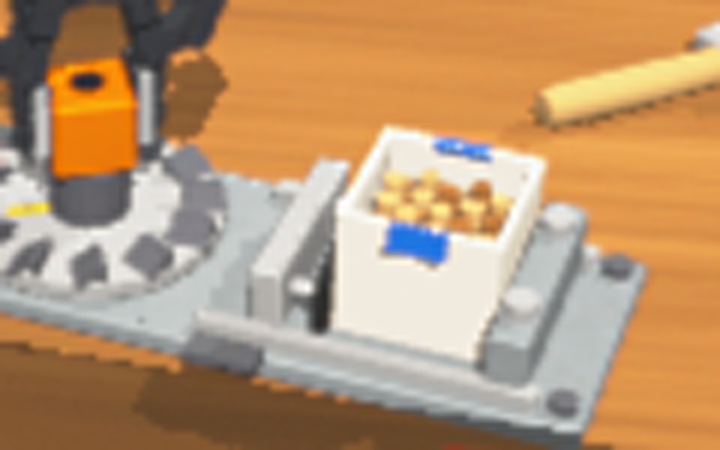

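The tub patch has stopped moving while the carriage still advances, and the torque has risen from k≈2.15. So the tub is seated against the stop, and the click at 2.62 is the one to hold on.

```bash
python3 - <<'E'
from h import *
q=np.array(status.current_qpos());b=-1.396;k0=.06
for k in [2.6,2.72]:
    q[5]=b+k-k0; bot.movej(list(q))
    tz=[]
    for i in range(4):
        tz.append(status.current_torque()[2]); bot.sleep(.02)
    print(k,round(np.mean(tz),3),np.round(status.current_qpos()[5]-b+k0,3),np.round(status.current_wrist_force(),1))
p=eyes.get_image("scene");crop(p,(270,205),45,"k272.png",6)
# ease back to where the pawl bears before letting go
q[5]=b+2.64-k0; bot.movej(list(q))
print("eased",status.current_torque()[2])
bot.open_gripper(); bot.sleep(.2)
P=np.array(status.current_ee_pos());P[2]=.16
p=eyes.get_image("scene");crop(p,(270,205),45,"rel.png",6)
bot.move_linear(P,rate=.2)
print(status.current_time(),status.current_wrist_force(),status.current_width())
E
```

```text
2.6 0.139 2.597 [0.9 2.  1.7]
2.72 0.134 2.716 [0.7 3.1 1.4]
eased 0.19317610850018802
15.9167 [ 0.44630412  1.06800478 -0.33793304] 0.999358524279413
```

View pics/k272.png

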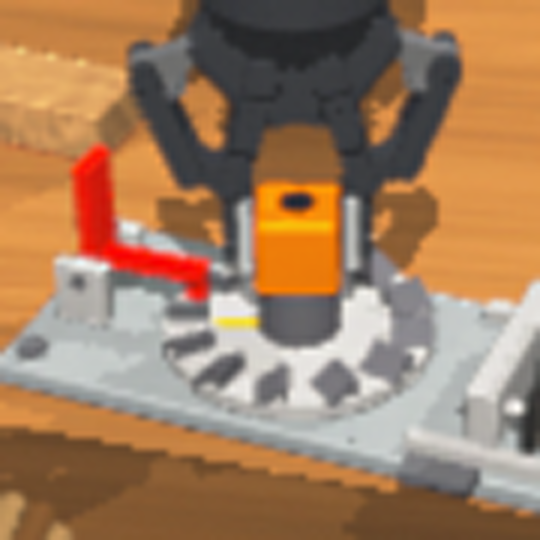

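View pics/rel.png

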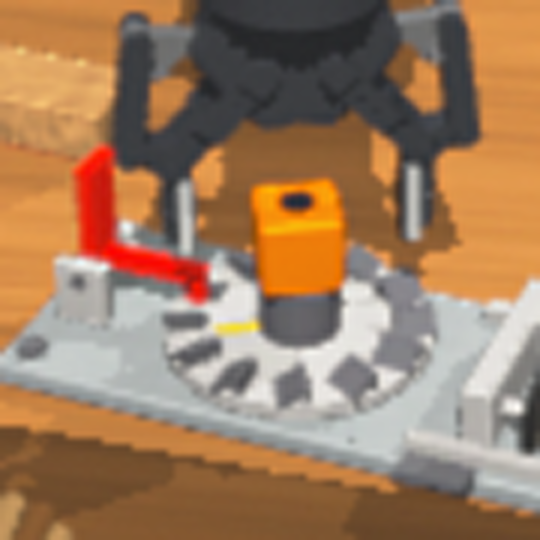

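The knob moved back only slightly, to the click, and the pawl is holding. The pad is compressed and the tub is firm. Next is the lid.

```bash
python3 - <<'E'
from h import *
Q=quat(np.radians(71.3))
bot.goto([.535,-.3375,.14],Q)
t=eyes.get_image("top");s=eyes.get_image("scene")
f=t["frame"][180:240,220:320];cv2.imwrite("pics/tub_t.png",cv2.resize(f,None,fx=8,fy=8,interpolation=cv2.INTER_CUBIC))
f=s["frame"][190:250,280:380];cv2.imwrite("pics/tub_s.png",cv2.resize(f,None,fx=8,fy=8,interpolation=cv2.INTER_CUBIC))
for p in (t,s):
    for d in eyes.place_of(p,"tub_rim")[:2]: print(d,atz(p,d["point"],.068))
    for d in eyes.cut_out(p,"tub")[:2]: print(d["conf"],d["extent"])
bot.move_linear([.535,-.3375,.060],Q,rate=.15,stop_force=8)
s=eyes.get_image("scene");crop(s,(165,195),45,"lidpre.png",7)
print(status.current_time(),status.current_ee_pos(),status.current_wrist_force())
E
```

```text
{'point': [247.8, 205.4], 'conf': 0.55} [0.56460475 0.11042923 0.068     ]
0.93 [235.2, 191.2, 265.7, 221.3]
{'point': [333.3, 208.0], 'conf': 0.64} [0.54981489 0.10481677 0.068     ]
0.91 [315.4, 202.5, 349.0, 237.9]
19.4917 [ 0.53571669 -0.33796643  0.06096542] [-0.22569053  0.21715031 -0.04564715]
```

View pics/tub_t.png

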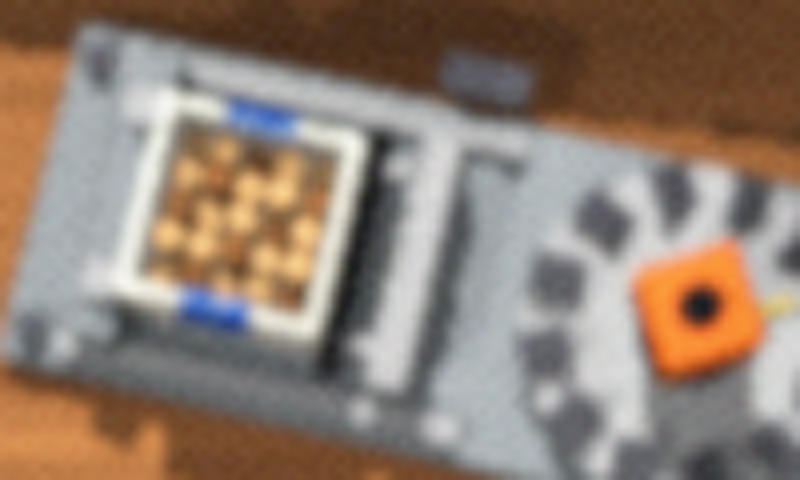

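View pics/tub_s.png

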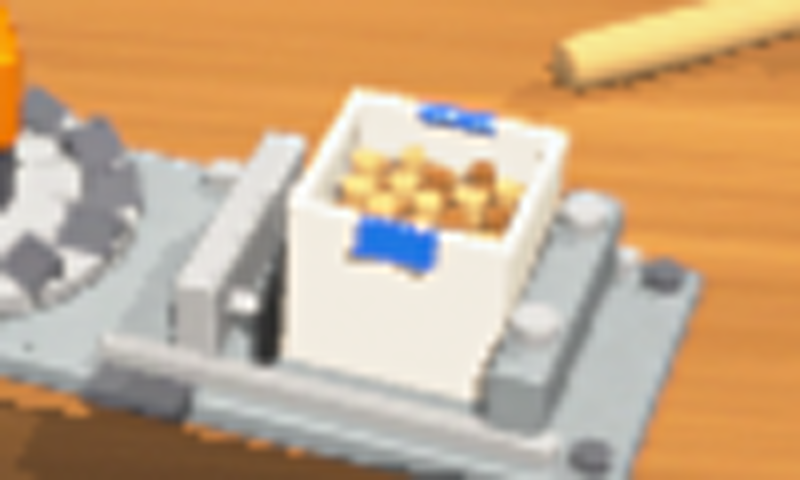

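View pics/lidpre.png

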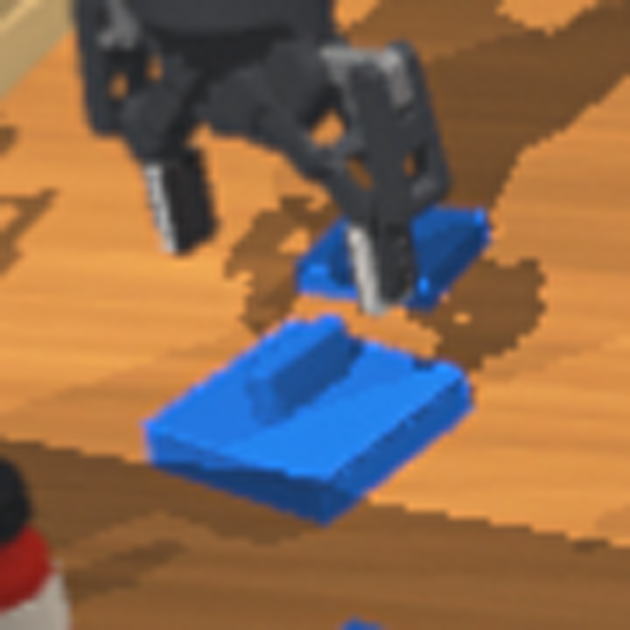

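Top view after winding: the tub is square against the stop, with its rim from (160,95) to (320,335) in the crop. The knob face is at about 20°, consistent with k=2.62. Lid: the open fingers straddle the handle at about (300,360) in the crop.

```bash
python3 - <<'E'
from h import *
# tub rim from corners (outer) in crops
t=eyes.get_image("top");s=eyes.get_image("scene")
T=lambda q:(220+q[0]/8-.44,180+q[1]/8-.44)
S=lambda q:(280+q[0]/8-.44,190+q[1]/8-.44)
A=[(163,88),(372,132),(318,342),(112,294)]   # top: far-stop/.. outer corners
r=np.array([atz(t,T(q),.068) for q in A]);print("rim top",r.mean(0))
for i in range(4):
    e=r[(i+1)%4]-r[i];print(round(np.linalg.norm(e),4),round(np.degrees(np.arctan2(e[1],e[0])),1))
B=[(352,88),(570,132),(510,245),(287,198)]
r=np.array([atz(s,S(q),.068) for q in B]);print("rim scene",r.mean(0))
for i in range(4):
    e=r[(i+1)%4]-r[i];print(round(np.linalg.norm(e),4),round(np.degrees(np.arctan2(e[1],e[0])),1))
print("dot",atz(t,T((702,306)),.083))
Q=quat(np.radians(71.3))
hit=bot.move_linear([.535,-.3375,.024],Q,rate=.1,stop_force=6)
print(hit,status.current_ee_pos())
bot.grasp()
print(status.current_time(),status.current_ee_pos(),status.current_wrist_force(),status.current_torque(),status.current_width())
s=eyes.get_image("scene");crop(s,(165,195),45,"lidg.png",7)
E
```

```text
rim top [0.56240737 0.10542118 0.068     ]
0.0701 -101.9
0.0713 166.4
0.0687 77.0
0.07 -12.5
rim scene [0.55878673 0.10510344 0.068     ]
0.0687 77.3
0.064 -14.5
0.0672 -102.4
0.0643 166.9
dot [ 0.53008708 -0.04327575  0.083     ]
False [ 0.53462469 -0.33726945  0.02326753]
20.7667 [ 0.5353012 -0.3377248  0.0244628] [-0.16181961  0.90041246  4.0860815 ] [0.04568171 0.05549224 0.01759333] 0.12396227047834404
```

View pics/lidg.png

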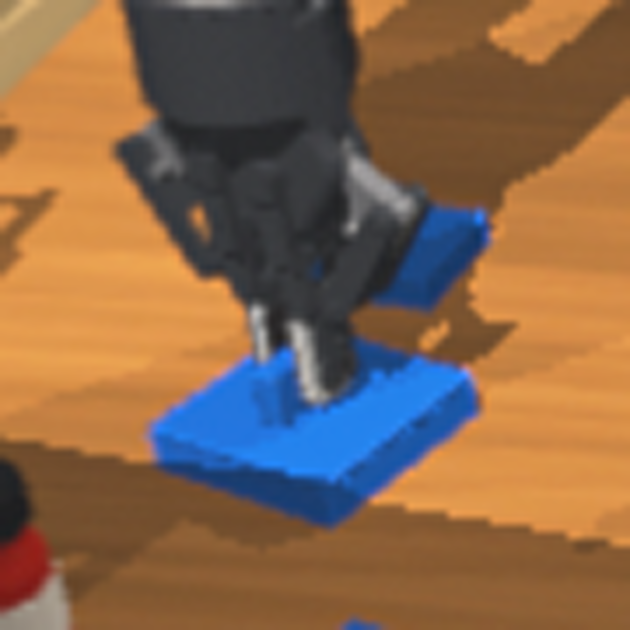

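```bash
python3 - <<'E'
from h import *
Q=quat(np.radians(71.3));P=np.array(status.current_ee_pos())
bot.move_linear([P[0],P[1],.13],Q,rate=.2)
Q2=quat(np.radians(77.4))
bot.move_linear([.5617,.106,.13],Q2,rate=.2)
t=eyes.get_image("top");s=eyes.get_image("scene")
f=t["frame"][170:240,210:310];cv2.imwrite("pics/hov_t.png",cv2.resize(f,None,fx=8,fy=8,interpolation=cv2.INTER_CUBIC))
f=s["frame"][170:245,285:385];cv2.imwrite("pics/hov_s.png",cv2.resize(f,None,fx=8,fy=8,interpolation=cv2.INTER_CUBIC))
print(status.current_time(),status.current_ee_pos(),status.current_wrist_force(),status.current_width())
E
```

```text
23.975 [0.56170189 0.10542971 0.12997645] [ 0.12083468 -0.43174913  0.24423399] 0.13038376035026905
```

View pics/hov_t.png

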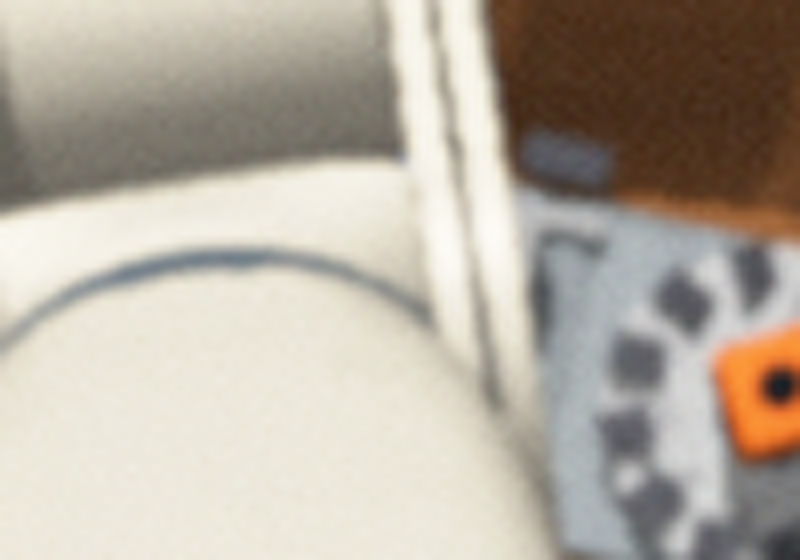

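View pics/hov_s.png

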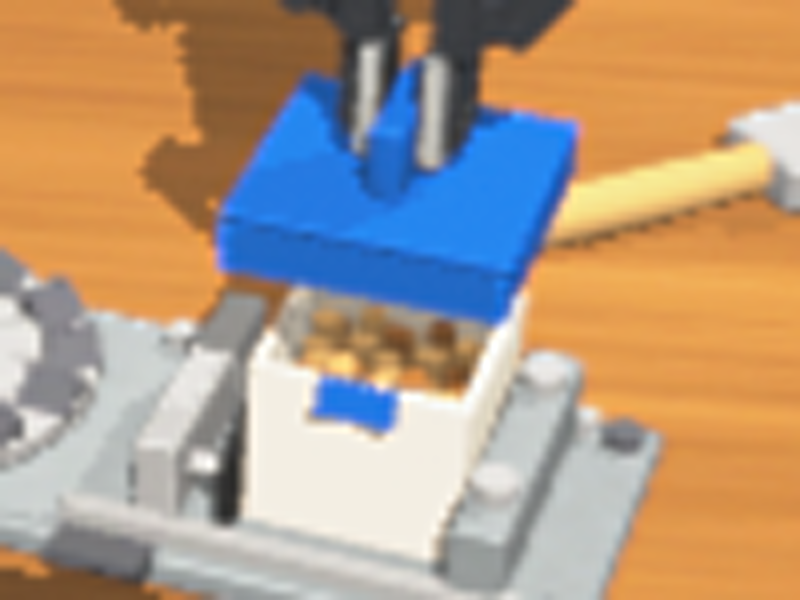

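```bash
python3 - <<'E'
from h import *
s=eyes.get_image("scene");P=np.array(status.current_ee_pos())
S=lambda q:(285+q[0]/8-.44,170+q[1]/8-.44)
zt=P[2]-.0245+.020
def an(B,z):
    r=np.array([atz(s,S(q),z) for q in B]);print("c",np.round(r.mean(0),4))
    for i in range(len(B)):
        e=r[(i+1)%4]-r[i];print(round(np.linalg.norm(e),4),round(np.degrees(np.arctan2(e[1],e[0])),1),end=" | ")
    print();return r.mean(0)
l=an([(303,74),(579,122),(510,271),(218,212)],zt)
b=an([(219,268),(497,322)],zt-.020) if 0 else None
lb=np.array([atz(s,S(q),zt-.020) for q in [(219,270),(500,322)]]);print(lb, lb.mean(0)-cx*.042)
rb=np.array([atz(s,S(q),.068) for q in [(247,360),(473,407)]]);print("rim front corners",rb,rb.mean(0)-cx*.033, np.linalg.norm(rb[1]-rb[0]))
E
```

```text
c [0.5629 0.1054 0.1255]
0.0841 78.4 | 0.0857 -12.3 | 0.0842 -102.9 | 0.0837 167.6 | 
[[0.59403755 0.05618429 0.10550638]
 [0.6091734  0.13616032 0.10550638]] [0.56061697 0.10533432 0.10550638]
rim front corners [[0.5837547  0.06470875 0.068     ]
 [0.59803072 0.13113531 0.068     ]] [0.55868745 0.10512076 0.068     ] 0.06794330086258211
```

```bash
python3 - <<'E'
from h import *
Q2=quat(np.radians(77.4))
bot.move_linear([.5608,.1057,.10],Q2,rate=.1,stop_force=5)
bot.sleep(.1);print(status.current_ee_pos())
hit=bot.move_linear([.5608,.1057,.082],Q2,rate=.03,stop_force=4)
print(hit,status.current_time(),status.current_ee_pos(),status.current_wrist_force(),status.current_torque())
s=eyes.get_image("scene")
f=s["frame"][170:245,285:385];cv2.imwrite("pics/lay1.png",cv2.resize(f,None,fx=8,fy=8,interpolation=cv2.INTER_CUBIC))
E
```

```text
[0.5612223  0.1057367  0.10040288]
True 25.05 [0.56092208 0.10573839 0.08638288] [ 0.81302134 -0.47603282 -1.5683208 ] [ 0.15591395 -0.2761917  -0.00630364]
```

View pics/lay1.png

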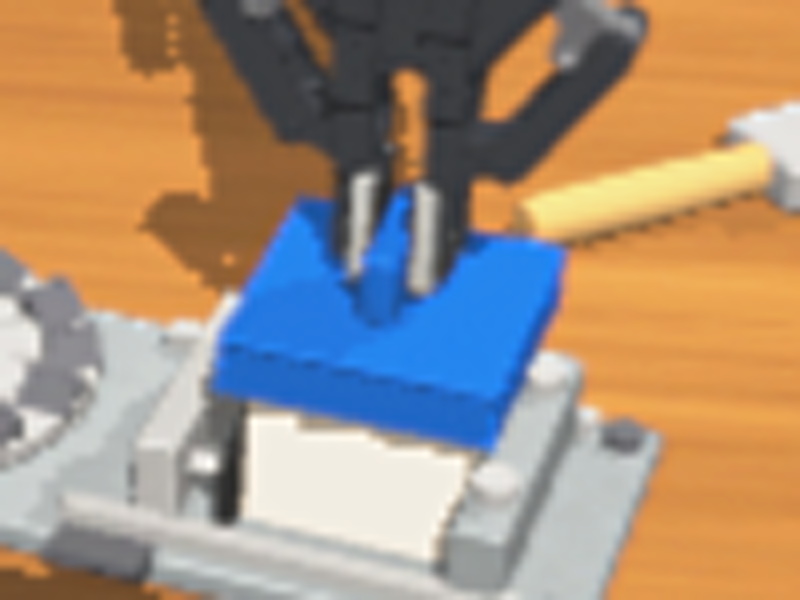

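The lid is nested over the rim: its lower edge is at about 62 mm, below the 68 mm rim. Pressing it home.

```bash
python3 - <<'E'
from h import *
Q2=quat(np.radians(77.4))
for z in [.084,.082,.080,.078,.0765,.0755,.0745]:
    hit=bot.move_linear([.5608,.1057,z],Q2,rate=.03,stop_force=32)
    print(z,hit,np.round(status.current_ee_pos(),4),np.round(status.current_wrist_force(),1))
    if hit: break
s=eyes.get_image("scene")
f=s["frame"][170:245,285:385];cv2.imwrite("pics/press.png",cv2.resize(f,None,fx=8,fy=8,interpolation=cv2.INTER_CUBIC))
print(status.current_time())
E
```

```text
0.084 False [0.5612 0.1058 0.0843] [-0.1  0.6  4.4]
0.082 False [0.5615 0.1059 0.083 ] [-0.9  0.  10.1]
0.08 False [0.5612 0.1059 0.0803] [-0.1  1.9  4.8]
0.078 False [0.5603 0.1055 0.0775] [-0.6 -0.   0.3]
0.0765 False [0.5605 0.1056 0.077 ] [-2.4 -0.5  9.2]
0.0755 False [0.5607 0.1056 0.0768] [-5.2 -0.6 17.1]
0.0745 False [0.5609 0.1056 0.0766] [-7.  -1.4 25.6]
26.9
```

View pics/press.png

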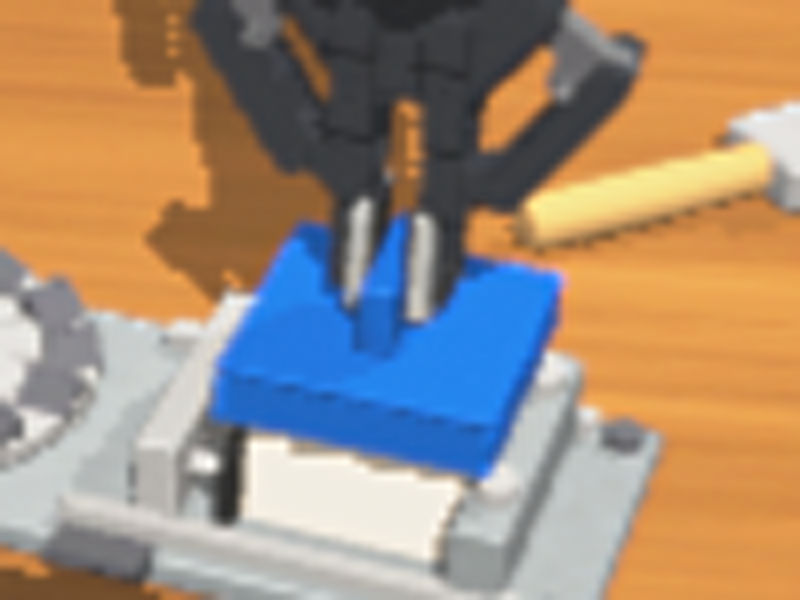

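The force peaked at about 10 N, fell to 0 at z=0.0775, then hit a hard stop at 0.0768. That is the snap followed by the seat. Releasing, checking, and going to the pawl.

```bash
python3 - <<'E'
from h import *
Q2=quat(np.radians(77.4));K=np.array([.5293,-.0436,0])
bot.move_linear([.5608,.1057,.0775],Q2,rate=.05)
print(status.current_wrist_force())
bot.open_gripper()
bot.move_linear([.5608,.1057,.17],Q2,rate=.25)
Q3=quat(np.radians(-12.6))
a=K-.060*cy
bot.goto(a+[0,0,.17],Q3)
bot.grasp()
t=eyes.get_image("top");s=eyes.get_image("scene")
f=t["frame"][170:240,210:310];cv2.imwrite("pics/cap_t.png",cv2.resize(f,None,fx=8,fy=8,interpolation=cv2.INTER_CUBIC))
f=s["frame"][170:245,285:385];cv2.imwrite("pics/cap_s.png",cv2.resize(f,None,fx=8,fy=8,interpolation=cv2.INTER_CUBIC))
for p in (t,s):
    for d in eyes.place_of(p,"lid_grip")[:4]: print(d["conf"],d["point"],"expected home",proj(p,[.5612,.106,.086]))
print(status.current_time(),status.current_ee_pos(),status.current_width())
E
```

```text
[-0.59297094 -0.68523451  2.81918068]
0.97 [251.1, 204.7] expected home [[248.96349785 205.44462665]]
0.87 [382.8, 162.9] expected home [[248.96349785 205.44462665]]
0.62 [419.8, 265.2] expected home [[248.96349785 205.44462665]]
0.97 [332.6, 205.0] expected home [[334.01825037 204.36384782]]
0.9 [176.6, 179.0] expected home [[334.01825037 204.36384782]]
0.69 [169.1, 246.0] expected home [[334.01825037 204.36384782]]
0.68 [322.3, 222.8] expected home [[334.01825037 204.36384782]]
30.4333 [ 0.51619891 -0.10218978  0.17001168] -0.0013658308393916998
```

View pics/cap_t.png

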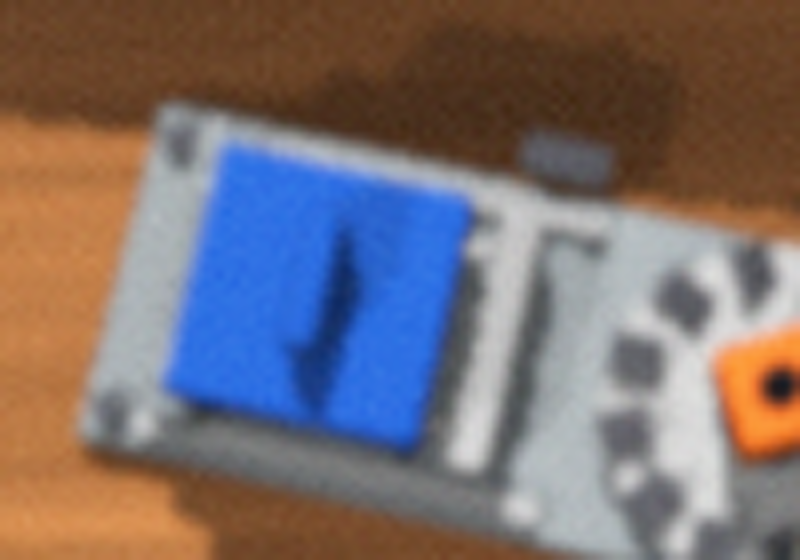

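View pics/cap_s.png

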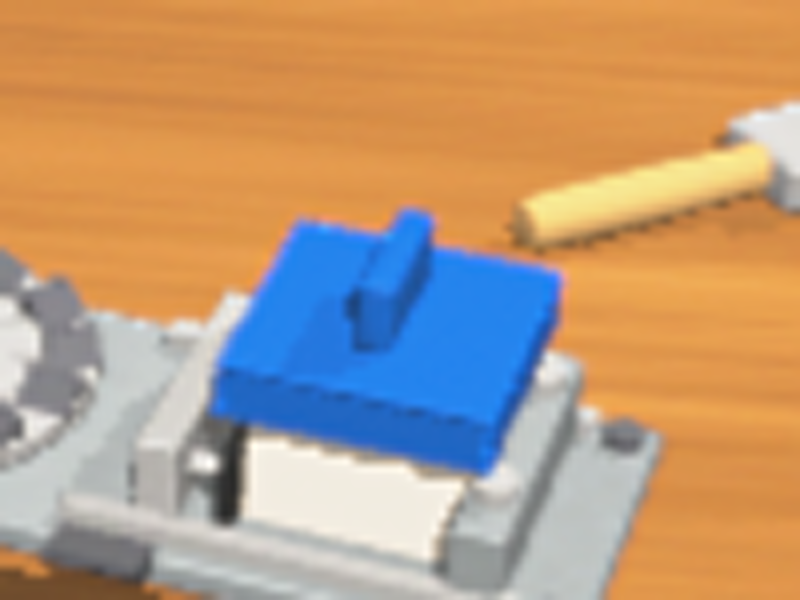

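The lid looks level and covers the rim all round. I'll check its height by touch: the closed fingertips should meet the handle top at z≈0.096 if it is fully home, or 0.108 if it is only resting on the catches.

```bash
python3 - <<'E'
from h import *
Q3=quat(np.radians(-12.6));K=np.array([.5293,-.0436,0])
bot.goto([.5612,.1057,.13],Q3)
hit=bot.move_linear([.5612,.1057,.092],Q3,rate=.05,stop_force=10)
print(hit,status.current_ee_pos(),status.current_wrist_force())
z=status.current_ee_pos()[2]
h2=bot.move_linear([.5612,.1057,z-.004],Q3,rate=.03,stop_force=26)
print(h2,status.current_ee_pos(),status.current_wrist_force())
bot.move_linear([.5612,.1057,.15],Q3,rate=.25)
a=K-.060*cy
bot.goto(a+[0,0,.15],Q3)
h=bot.move_linear(a+[0,0,.070],Q3,rate=.15,stop_force=8)
s=eyes.get_image("scene");crop(s,(258,200),45,"prepawl.png",7)
print(h,status.current_time(),status.current_ee_pos(),status.current_wrist_force())
E
```

```text
True [0.56226431 0.10544596 0.0967016 ] [ 1.78194332 -0.95259238  6.6753123 ]
True [0.56304302 0.10544911 0.09650132] [-3.99325525 -0.81815238 13.78004564]
False 34.125 [ 0.51706166 -0.10186046  0.07074938] [-0.4160701  -0.31318479  0.59832006]
```

View pics/prepawl.png

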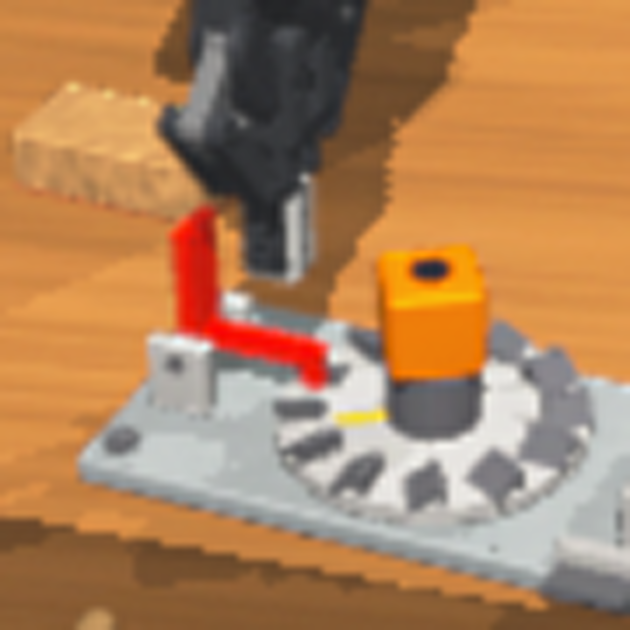

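Handle top met at z=0.0967, so the lid is home. The fingertips (275,275) stand between the red tab (195,240) and the knob, in line with both. Throwing the pawl.

```bash
python3 - <<'E'
from h import *
Q3=quat(np.radians(-12.6));K=np.array([.5293,-.0436,0])
h=bot.move_linear(K-.122*cy+[0,0,.070],Q3,rate=.1,stop_force=15)
print(h,status.current_ee_pos(),status.current_wrist_force())
s=eyes.get_image("scene");crop(s,(258,200),45,"pawl1.png",7)
bot.move_linear(K-.122*cy+[0,0,.15],Q3,rate=.2)
bot.sleep(.1)
s=eyes.get_image("scene");crop(s,(258,200),45,"pawl2.png",7)
print(status.current_time())
E
```

```text
False [ 0.50264351 -0.16265066  0.07007673] [-0.75211776  0.13352347 -0.27174551]
35.6417
```

View pics/pawl1.png

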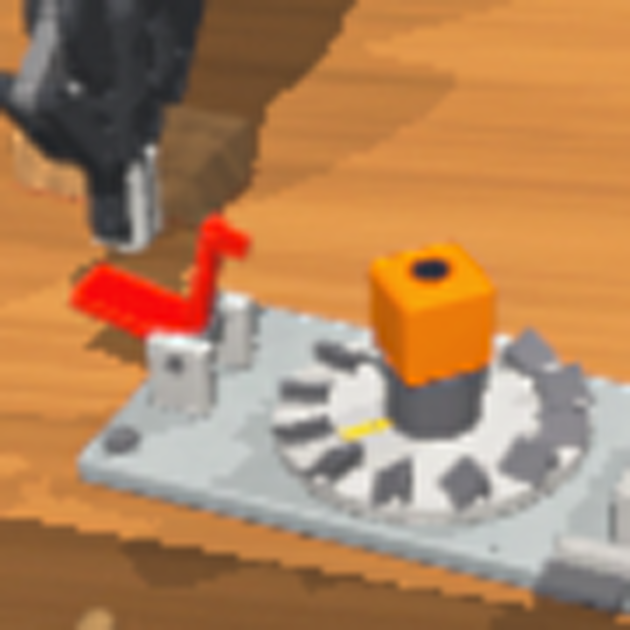

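View pics/pawl2.png

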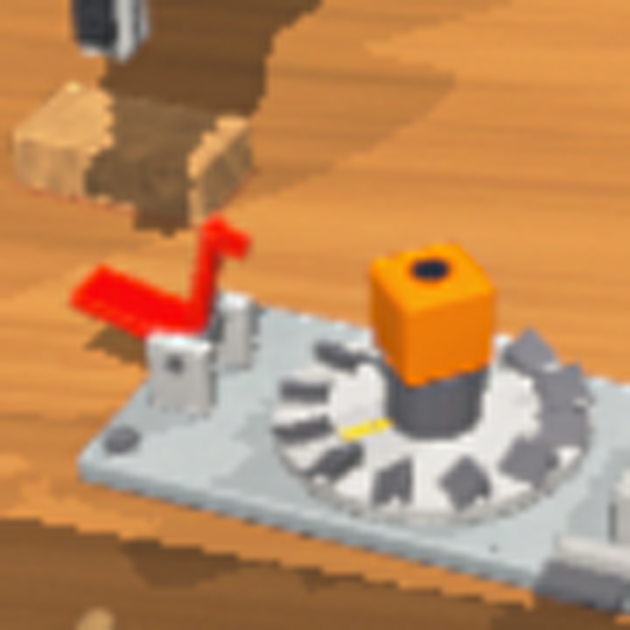

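The pawl lies thrown back: tab at (100,290), tooth arm upright at (215,240). It stays there with the arm away. The knob has eased back a little under the spring. Measuring its angle for the unwinding grip.

```bash
python3 - <<'E'
from h import *
bot.goto([.5293,-.0436-.10,.20],quat(np.radians(-12.6))) if 0 else None
t=eyes.get_image("top")
f=t["frame"][175:260,260:380];cv2.imwrite("pics/kn2.png",cv2.resize(f,None,fx=6.5,fy=6.5,interpolation=cv2.INTER_CUBIC))
for yaw in range(-180,181,10):
    q=planner.solve_ik([.5293,-.0436,.15],quat(np.radians(yaw)))
    if q is not None: print(yaw,np.round(q[5],2),end="; ")
E
```

```text
-150 2.51; -140 2.34; -130 2.16; -120 1.99; -110 1.82; -100 1.64; -90 1.47; -80 1.29; -70 1.12; -60 0.94; -50 0.77; -40 0.59; -30 0.42; -20 0.24; -10 0.07; 0 -0.1; 10 -0.28; 20 -0.45; 30 -0.63; 40 -0.8; 50 -0.98; 60 -1.15; 70 -1.33; 80 -1.5; 90 -1.68; 100 -1.85; 110 -2.02; 120 -2.2; 130 -2.37;
```

View pics/kn2.png

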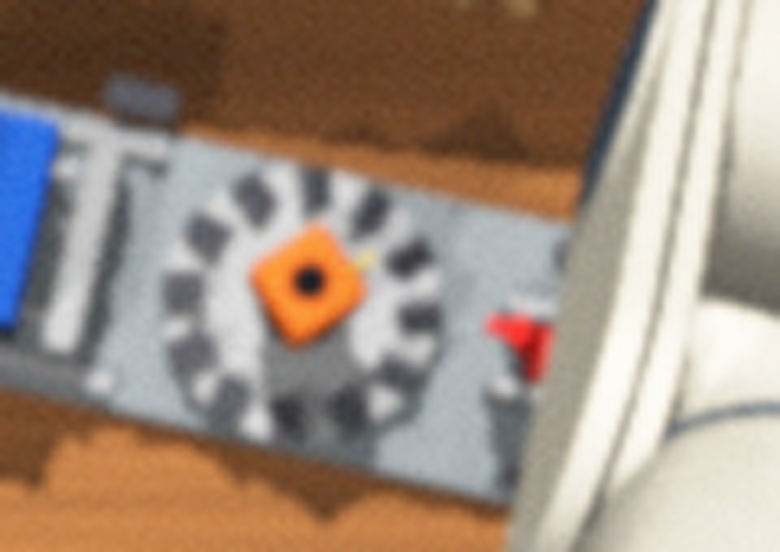

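```bash
python3 - <<'E'
from h import *
Q=quat(np.radians(-53.2));K=np.array([.5293,-.0436,0])
bot.goto(K+[0,0,.16],Q); bot.open_gripper()
h=bot.move_linear(K+[0,0,.051],Q,rate=.15,stop_force=8)
print(h,status.current_ee_pos())
bot.grasp()
print(status.current_width(),status.current_wrist_force(),status.current_torque(),np.round(status.current_qpos(),3))
q=np.array(status.current_qpos());b=q[5]
for d in [.3,.6,.9,1.2,1.5,1.63]:
    q[5]=b-d;bot.movej(list(q));print(d,np.round(status.current_qpos()[5]-b,3),np.round(status.current_torque()[2],3),np.round(status.current_wrist_force(),1))
s=eyes.get_image("scene");f=s["frame"][160:250,225:385];cv2.imwrite("pics/unw.png",cv2.resize(f,None,fx=4.8,fy=4.8,interpolation=cv2.INTER_CUBIC))
print(status.current_time(),status.current_width())
E
```

```text
False [ 0.52985287 -0.0436468   0.05154563]
0.41558279938737797 [-1.88731943  0.51893906  7.47775829] [0.17051018 0.37618757 0.06986407] [-0.104  0.567  1.932  0.     0.642  0.824]
0.3 -0.296 0.054 [ 0.3  1.1 -1.9]
0.6 -0.594 0.043 [0.  1.1 0.2]
0.9 -0.894 0.041 [-1.2  1.2  2.6]
1.2 -1.193 0.037 [-2.6  0.5  2.3]
1.5 -1.493 0.017 [-2.7  1.6  4.3]
1.63 -1.623 0.019 [-3.5  0.7  4.9]
41.0167 0.41441084418079327
```

View pics/unw.png

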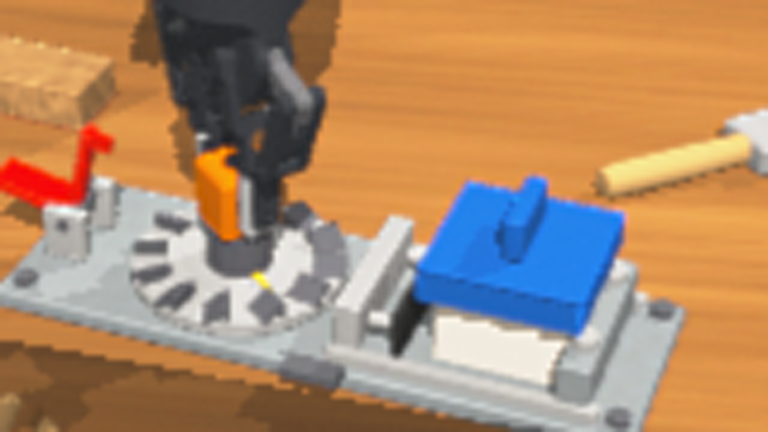

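```bash
python3 - <<'E'
from h import *
q=np.array(status.current_qpos());q[5]-=.15;bot.movej(list(q))
bot.open_gripper();bot.sleep(.1)
P=np.array(status.current_ee_pos());P[2]=.19
bot.move_linear(P,rate=.2)
bot.goto([.40,-.22,.25],quat(np.radians(50)))
bot.sleep(.2)
t=eyes.get_image("top");s=eyes.get_image("scene")
f=s["frame"][160:250,225:385];cv2.imwrite("pics/fin_s.png",cv2.resize(f,None,fx=5,fy=5,interpolation=cv2.INTER_CUBIC))
f=t["frame"][175:260,210:360];cv2.imwrite("pics/fin_t.png",cv2.resize(f,None,fx=5.2,fy=5.2,interpolation=cv2.INTER_CUBIC))
cv2.imwrite("pics/fin_full.png",s["frame"])
print(status.current_time(),status.current_wrist_force(),status.current_width())
E
```

```text
43.9833 [-0.19231804 -0.06749375  0.22622811] 0.9996445383204887
```

View pics/fin_s.png

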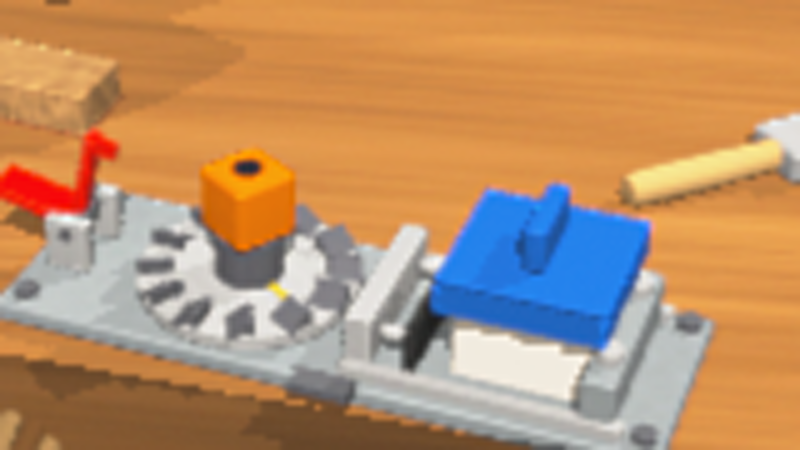

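View pics/fin_t.png

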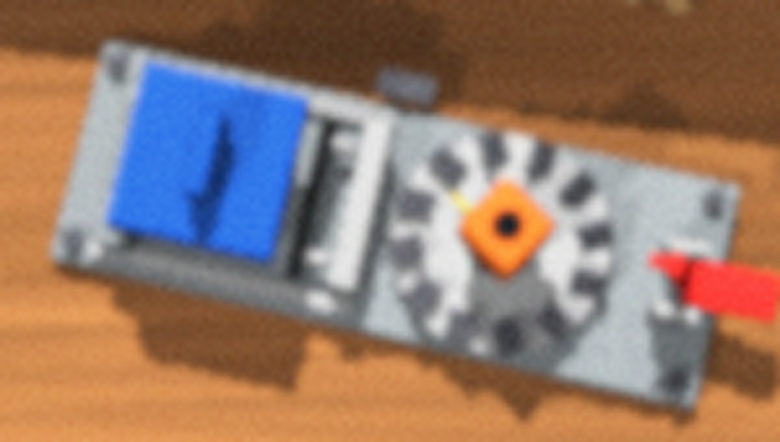

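View pics/fin_full.png

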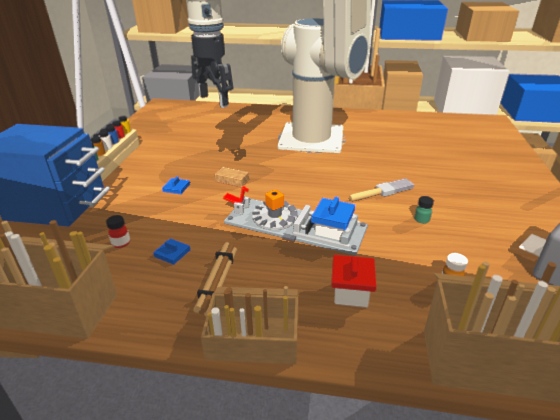

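Final view: the pawl is thrown back (tab (30,190), arm (95,150)). The capped tub stands at the stop, with a visible gap between the pad (about (420,340)) and the tub (452). The bystanders are where they were, and the arm is clear.

```bash
python3 - <<'E'
from h import *
bot.finish_job();print(status.current_time())
E
```

```text
the job is handed in; nothing more can be done
the job is handed in; nothing more can be done
```

The job is done and handed in at about 44 s, inside the 72 s limit.

- **Clamping:** I wound the knob clockwise in one grip, because the wrist had enough turn and no fresh grip was needed. The tub seated at about 2.1 rad and I let go at the 2.62 click. The pawl held it there with roughly 5 mm of spring compression, well short of crushing.
- **Lid:** I put the largest of the three blue lids on the tub and pressed. The force rose to about 10 N, dropped to 0, then met a hard stop. A touch on the handle top read 96.7 mm, against 96 mm expected when fully home and 108 mm if only resting on the catches.
- **Pawl and unwinding:** I threw the pawl back and it stayed out of the teeth in the last pictures. I then wound the knob back to about 0.5 rad, which puts the pad an estimated 15 mm clear of the tub.
- **Final view:** The capped tub is still in the clamp, the other things look unmoved, and the arm touches nothing.

Two checks were weaker:
- **Camera disagreement:** The two cameras disagreed by 3 to 4 mm on the tub and lid positions. I placed the lid between their estimates and relied on the contact height to confirm the fit.
- **Torque readings:** The wrist torque readings were noisy. I judged that the tub was seated from the torque trend together with the pictures, which showed the tub had stopped moving.

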